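Comb the marker tray for the counter

ROBOT

A 6-joint arm with a two-finger parallel gripper is mounted at the origin on the work surface. World frame = base frame: x ahead of the robot, y to its left, z up, the work surface at z = 0. Lengths are in m, angles in rad, forces in N, time in s.
With the tool pointing down it reaches from about 0.325 to 0.875 m from the base axis. Payload 4.4 kg.
Tool frame: the origin (TCP) lies at the very end of the fingers, on their centre line; the grasp point (between the pads) lies 19 mm behind it; z points along the fingers, y is the line along which they close (so a half turn about z gives the same grasp; the last joint's range is limited). The gripper opens to 85 mm and grips with 20 to 120 N. Pads are 22 mm wide; open, the fingers measure 114 mm over their backs; the gripper's body (76 mm by 85 mm) begins 54 mm behind the grasp point. The pads swing forward as they close: fully open they stand 13 mm farther back than shut.
Start: joints at [1.125, 0.207, 1.542, -0, 1.393, -0.15], TCP at [0.167, 0.55, 0.231] pointing down, gripper open.
Joint ranges: [-2.73, 2.73], [-0.86, 2.22], [0.23, 2.46], [-1.11, 4.25], [0.08, 2.63], [-2.82, 2.82]. Speed limits (rad/s): [2.79, 2.79, 3.14, 3.14, 3.14, 3.14].

INTERFACE

Orientations are given as a unit quaternion [x, y, z, w].
In Python, from plant import * gives the robot as it stands. The module is installed in compiled form; this text tells all that it offers.
- The arm moves only by the shell command python3 -m creep 'ROWS' [FORCE]. ROWS is JSON, a list that holds one entry, the list of rows, each a list of 5 numbers: the shift along the tool's x, y, z in cm, then the turn about the tool's z in rad, then the opening, from 0 (shut) to 1 (fully open). In form: [[[dx, dy, dz, turn, jaw], ...]]. A call has 1 to 12 rows; each row is the pose to reach, as a shift and turn from the pose commanded when the call began, along the tool's axes at that moment; what a row does not reach only later rows make up. A row lasts 1/10 s, in which the tool goes at most 50 mm and 8.59 degrees, less where a joint would pass 70% of its speed; a pose out of reach is approached as far as the arm can. A call with a gripper value outside its range is refused whole. The fingers move at their own pace and stop on an object; FORCE is the grip in N (left out, the last holds). Time passes only in rows, so rows that repeat a pose let the fingers close. It gives the time, the measured TCP pose, the force, the opening and the grip force at its end, in the units of the state.
- observe(): the state, without advancing time (a new reading comes with each control period).
- camera(name): name is "scene" or "top" or "wrist"; returns a dict with "img" (400x640x3 uint8, red, green, blue), "z_map" (400x640 float32, m along the optical axis (not along the pixel's ray), 0 where there is no reading), "camera_matrix" (3x3 intrinsics, pixels), "k1" (the pictures are not rectified: a ray, as slopes to the right and down, at radius r is drawn at 1 + k1 r^2 times it, then the intrinsics apply), "view" (4x4, takes a point from world to camera coordinates). Camera axes: x right, y down, z forward; pixel columns grow to the right and rows downward; lengths in m; the calibration is good to about 2 mm. A picture is of the moment at which its call begins.
- hand_in(): hands the job in; it is judged then, once.
The state is a dict: "t": time; "joint_positions": joint angles; "joint_vel": joint speeds; "joint_torque": joint torques, N m; "tcp_pos": TCP position; "orientation": TCP orientation; "wrist_force": force on the tool from outside, world axes, zero at the start; "torque": the same for the moment, N m; "width": opening from 0.0 (shut) to 1.0 (fully open); "finger_force": force on a finger pad.
Only numpy, scipy, OpenCV 4.12 (cv2) and the standard library are available. Lean on these libraries where they do the work, as an engineer would, in place of code of your own. Each camera call takes 0.05 s, during which the arm holds its last target. There are 200 camera calls.

TASK

Pause the tray counter by pushing its dial down and turning it to the red dot so that it springs up there; then take the rake and comb every marker in the two-lane tray to the closed end, so that the markers lie flat, parallel and square across the lanes, wholly inside the yellow bands. Then stand the rake upright in the middle of its blue pad again, and push and turn the dial back to the green dot so that it springs up there. Move the markers only with the rake, never with the gripper, and leave the other things on the desk where they are.

Things in the scene. Friction and masses are not known exactly. Their poses are not given: they have to be found in the camera images.
- tray: fixed grey tray, 240 (x) x 238 (y) mm, origin at the centre of its underside; floor 4 mm thick. Black walls 6 mm thick, tops 20 mm above the desk, along both sides and the middle make two lanes 110 wide, centre lines at tray y = -58 and +58. A fence closes the end at tray -x (nearer the robot), inner face at x = -114; the end at x = +120 is open
- tray_band (a point): mid-width of the tray, on its floor, on the line where the yellow bands end: a yellow band is painted on each lane's floor from the fence 70 mm along the lane (tray x -114 to -44 mm). Axes as the tray's. Either lane may hold any number of the markers
- rake_grip (a point): centre of the handle of the comb rake (wood, 0.2 kg, stands by itself). Handle red, 24 x 24 mm, upright, from 30 to 115 mm above the underside; this point is 85 mm above it, on the middle line, z up. Head: toothed comb 96 mm wide (along y) x 28 thick (along x) x 30 high, its 5 mm gaps too narrow for a marker; either face combs
- pad_centre (a point): middle of the upper face of the blue parking pad, fixed on the desk, 60 (its x) x 130 (its y) x 3 mm thick, on which the rake stands, the head along the pad's y
- dial_grip (a point): centre of the black ribbed dial, an upright cylinder 40 mm across and 30 tall (15 above and below this point), on a fixed grey counter unit 110 x 100 x 44 mm high; its underside is 8 mm above the unit's top, so this point is 67 mm above the desk with the dial up. A white line on its top points to the green or red dot on the unit
- dial_push (a joint): how far the dial is pushed down, m: 0 up, 0.0065 fully down. Sprung: about 2 N to start, 7 N fully down. A catch blocks turning unless it is down by more than 4 mm; between the two dots it stays caught down, at either dot it springs up when let go
- dial (a joint): turn of the dial, rad, growing clockwise seen from above: 0 at the green dot (count), 1.2 (stop) at the red dot (pause)
- m1_c (a point): centre of marker 1 (purple), a square-barrelled plastic pen 84 x 12 x 12 mm, 16 g, that does not roll; its x runs along the pen; lying flat on a lane floor its centre is 10 mm above the desk. None if absent
- m2_c (a point): centre of marker 2 (green with black cap), a square-barrelled plastic pen 84 x 12 x 12 mm, 16 g, that does not roll; its x runs along the pen; lying flat on a lane floor its centre is 10 mm above the desk. None if absent
- m3_c (a point): centre of marker 3 (orange), a square-barrelled plastic pen 84 x 12 x 12 mm, 16 g, that does not roll; its x runs along the pen; lying flat on a lane floor its centre is 10 mm above the desk. None if absent
- m4_c (a point): centre of marker 4 (blue with black cap), a square-barrelled plastic pen 84 x 12 x 12 mm, 16 g, that does not roll; its x runs along the pen; lying flat on a lane floor its centre is 10 mm above the desk. None if absent
- m5_c (a point): centre of marker 5 (red), a square-barrelled plastic pen 84 x 12 x 12 mm, 16 g, that does not roll; its x runs along the pen; lying flat on a lane floor its centre is 10 mm above the desk. None if absent
- m6_c (a point): centre of marker 6 (white with black cap), a square-barrelled plastic pen 84 x 12 x 12 mm, 16 g, that does not roll; its x runs along the pen; lying flat on a lane floor its centre is 10 mm above the desk. None if absent
- m7_c (a point): centre of marker 7 (copper), a square-barrelled plastic pen 84 x 12 x 12 mm, 16 g, that does not roll; its x runs along the pen; lying flat on a lane floor its centre is 10 mm above the desk. None if absent
- m8_c (a point): centre of marker 8 (turquoise with black cap), a square-barrelled plastic pen 84 x 12 x 12 mm, 16 g, that does not roll; its x runs along the pen; lying flat on a lane floor its centre is 10 mm above the desk. None if absent
- mug: blue mug, 95 mm tall; to be left alone; origin at the centre of its underside
- tape: roll of clear tape, 76 mm across, 24 mm tall; to be left alone; origin at the centre of its underside
- eraser: white eraser, 52 x 22 x 13 mm; to be left alone; origin at the centre of its underside
- glue: white jar with orange cap, 40 mm across, 90 mm tall; to be left alone; origin at the centre of its underside

How it is judged:
By the outcome, as a careful person would: the job done as asked, in the order asked, and still so for the second after the job is handed in, with the robot touching nothing.
Of m1, m2, m3, m4, m5, m6, m7, m8 only 5 to 8 are there at a start; the rules pass over those that are not, and their reading is None.
At some moment in a run one of m1, m2, m3, m4, m5, m6, m7, m8 may be knocked a few centimetres aside while the robot is not near it.
Once in a run the grip may slacken for a moment while it holds something.
It also fails if it takes over 208 s, if anything falls off the work surface, if the arm or the gripper's body presses on something with over 40 N, if the wrist force passes 120 N, or if a joint passes its speed limit or range.

## Working session

There is one attempt and no reset: what is moved stays moved. The work goes in short steps, Python scripts to look and compute and a shell command to move; the robot and the scene stay as the last step left them, time stands still between calls to the robot, and variables do not carry over. Pictures are saved under pics/ and viewed, at most 14 in all, crops included, and the job is handed in when it is done.

```bash
mkdir -p pics; ls; cat > h.py <<'E'
import numpy as np, cv2
from plant import *
def snap(n,f=None):
    c=camera(n)
    if f: cv2.imwrite('pics/'+f,c['img'][:,:,::-1])
    return c
def rays(c,px):
    px=np.atleast_2d(np.array(px,float)); K=c['camera_matrix']
    d=np.stack([(px[:,0]-K[0,2])/K[0,0],(px[:,1]-K[1,2])/K[1,1]],1); u=d.copy()
    for _ in range(20): u=d/(1+c['k1']*(u**2).sum(1,keepdims=True))
    V=np.array(c['view']); R=V[:3,:3]; o=-R.T@V[:3,3]
    return o,np.c_[u,np.ones(len(u))]@R
def plane(c,px,z):
    o,d=rays(c,px); return o+d*((z-o[2])/d[:,2])[:,None]
def depthpt(c,px):
    o,d=rays(c,px); px=np.atleast_2d(px).astype(int); return o+d*c['z_map'][px[:,1],px[:,0]][:,None]
E
python3 - <<'E'
from h import *
for n in('scene','top','wrist'):
    c=snap(n,n+'0.png'); print(n,c['k1'],np.round(np.linalg.inv(c['view']),3).tolist())
s=observe(); print(s)
E
```

```text
pics
scene -0.005096437185934303 [[0.012, 0.648, -0.762, 1.469], [1.0, 0.004, 0.019, -0.044], [0.015, -0.762, -0.648, 0.856], [0.0, 0.0, 0.0, 1.0]]
top -0.10456310491366098 [[-0.016, -0.99, 0.139, 0.419], [-0.999, 0.021, 0.034, -0.019], [-0.036, -0.139, -0.99, 1.204], [0.0, 0.0, 0.0, 1.0]]
wrist 0.016699308139080365 [[0.291, 0.909, 0.3, 0.09], [0.957, -0.276, -0.093, 0.573], [-0.002, 0.314, -0.95, 0.373], [0.0, 0.0, 0.0, 1.0]]
{'t': 0.15, 'joint_positions': array([ 1.12548489e+00,  2.07247456e-01,  1.54263603e+00, -3.60167970e-05,
        1.39348373e+00, -1.50510289e-01]), 'joint_vel': array([ 4.67024545e-05, -1.06002799e-03, -3.63803516e-03,  6.02882144e-04,
       -1.47753485e-03,  1.03575152e-03]), 'joint_torque': array([ 1.23342314e-03, -3.83515406e+01, -2.92035663e+01, -2.12677301e-04,
        6.61874714e-03, -1.12273250e-05]), 'tcp_pos': array([0.16683795, 0.54965108, 0.23037447]), 'orientation': array([ 1.46864178e-01,  9.89156270e-01, -8.53402620e-04, -2.43496276e-04]), 'wrist_force': array([-0.11727217, -0.01617735, -0.19202829]), 'torque': array([-0.01610899, -0.0111908 , -0.01987271]), 'finger_force': 0.0, 'width': 1.000528294360549}
```

View pics/top0.png

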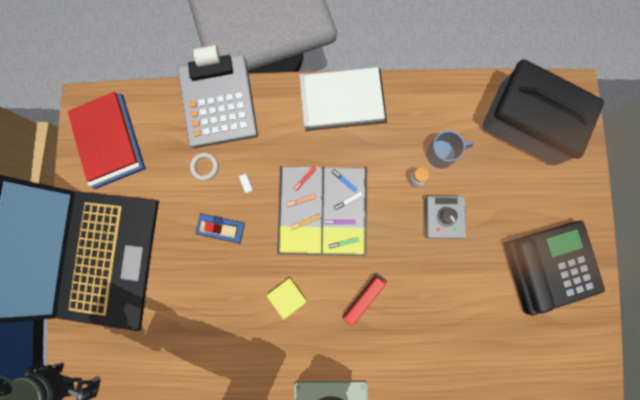

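View pics/scene0.png

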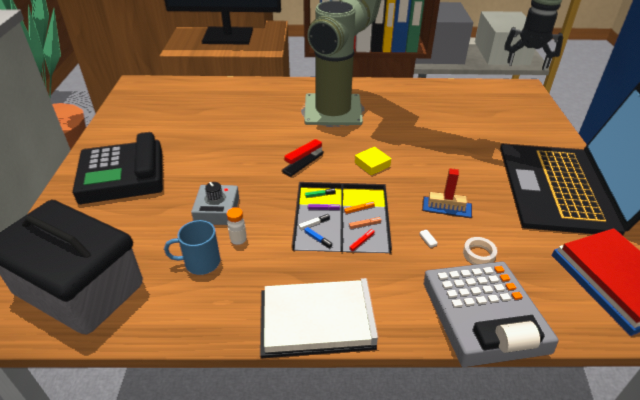

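The top view shows the tray at cols 278–366, rows 166–255 with the fence at the bottom. There are 7 markers: red, copper and orange in the left (+y) lane, and blue, white, purple and green in the right. The rake stands on its pad at (220,228), the dial is at (447,217), and the eraser is at (245,183).

```bash
python3 - <<'E'
from h import *
c=snap('top'); im=c['img']; 
a=cv2.resize(im[155:265,270:376],None,fx=5,fy=5,interpolation=cv2.INTER_CUBIC)
b=cv2.resize(im[190:245,420:475],(275,275),interpolation=cv2.INTER_CUBIC)
d=cv2.resize(im[205:250,190:245],(270,220),interpolation=cv2.INTER_CUBIC)
cv=np.zeros((550,805,3),np.uint8); cv[:,:530]=a; cv[:275,530:805]=b; cv[280:500,530:800]=d
cv2.imwrite('pics/crop1.png',cv[:,:,::-1])
hsv=cv2.cvtColor(im,cv2.COLOR_RGB2HSV)
def comp(lo,hi,box,z,name):
    x0,y0,x1,y1=box; m=np.zeros(im.shape[:2],np.uint8); m[y0:y1,x0:x1]=cv2.inRange(hsv,lo,hi)[y0:y1,x0:x1]
    cs,_=cv2.findContours(m,cv2.RETR_EXTERNAL,cv2.CHAIN_APPROX_NONE)
    for k in cs:
        if len(k)<6: continue
        P=plane(c,k[:,0,:],z)[:,:2].astype(np.float32); r=cv2.minAreaRect(P)
        print(name,len(k),np.round(r[0],4),np.round(r[1],4),round(r[2],1), 'box',np.round(cv2.boxPoints(r),3).tolist())
comp((100,120,60),(125,255,255),(190,205,250,250),.003,'pad')
comp((0,150,90),(6,255,255),(195,215,245,240),.115,'handle')
comp((20,100,120),(35,255,255),(276,215,370,262),.004,'yellow')
comp((0,0,0),(180,255,75),(432,200,465,235),.082,'dial')
comp((0,0,0),(180,255,60),(272,160,372,262),.02,'walls')
comp((0,0,90),(180,70,190),(420,190,472,245),.044,'unit')
for p in [(447,217),(435,235),(220,228)]: print(p,depthpt(c,p))
E
```

```text
pad 204 [0.5017 0.2957] [0.1218 0.0521] 77.5 box [[0.46299999952316284, 0.24199999868869781], [0.5139999985694885, 0.23100000619888306], [0.5400000214576721, 0.3499999940395355], [0.48899999260902405, 0.3610000014305115]]
handle 41 [0.495 0.285] [0.0397 0.0192] 75.6 box [[0.48100000619888306, 0.2680000066757202], [0.49900001287460327, 0.2630000114440918], [0.5090000033378601, 0.3019999861717224], [0.4909999966621399, 0.3070000112056732]]
yellow 129 [ 0.4626 -0.042 ] [0.1104 0.0671] 88.9 box [[0.42800000309944153, -0.09700000286102295], [0.4950000047683716, -0.09799999743700027], [0.4970000088214874, 0.013000000268220901], [0.4300000071525574, 0.014000000432133675]]
yellow 130 [0.4678 0.0759] [0.1117 0.0718] 87.1 box [[0.42899999022483826, 0.02199999988079071], [0.5009999871253967, 0.017999999225139618], [0.5070000290870667, 0.12999999523162842], [0.4350000023841858, 0.1340000033378601]]
dial 6 [ 0.5228 -0.2894] [0.0022 0.008 ] 60.8 box [[0.5189999938011169, -0.2879999876022339], [0.5260000228881836, -0.2919999957084656], [0.5270000100135803, -0.28999999165534973], [0.5199999809265137, -0.28600001335144043]]
unit 160 [ 0.517  -0.3076] [0.1052 0.1102] 88.8 box [[0.460999995470047, -0.35899999737739563], [0.5709999799728394, -0.3610000014305115], [0.5730000138282776, -0.25600001215934753], [0.46299999952316284, -0.2540000081062317]]
(447, 217) [[ 0.51314857 -0.3028099   0.08449393]]
(435, 235) [[ 0.4703123  -0.27894109  0.04544612]]
(220, 228) [[0.49853326 0.28163138 0.05264331]]
```

View pics/crop1.png

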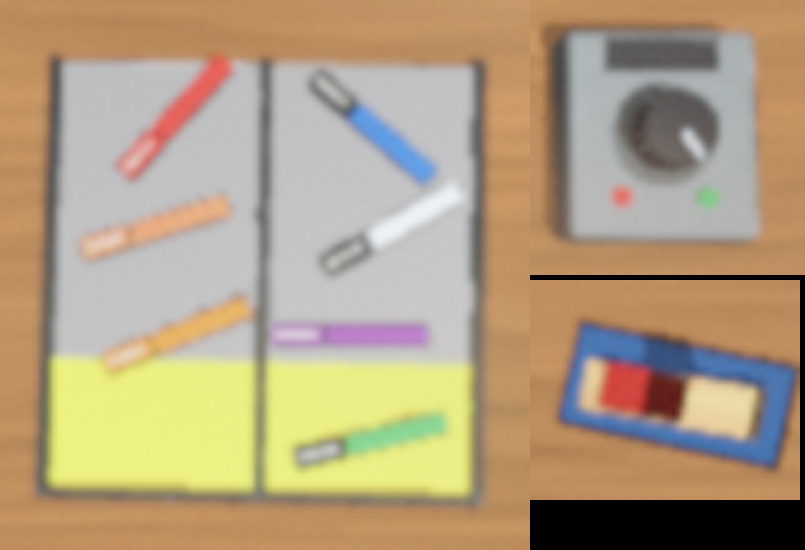

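The crop agrees with the top view: the pointer is at green, and the red dot is reached clockwise. I'll go over the dial for a close wrist look.

```bash
python3 -m creep '[[[-57.9,-71.6,0,0,1],[-57.9,-71.6,0,0,1],[-57.9,-71.6,0,0,1],[-57.9,-71.6,0,0,1],[-57.9,-71.6,0,0,1],[-57.9,-71.6,0,0,1],[-57.9,-71.6,0,0,1],[-57.9,-71.6,0,0,1],[-57.9,-71.6,0,0,1],[-57.9,-71.6,0,0,1],[-57.9,-71.6,0,0,1],[-57.9,-71.6,0,0,1]]]' 30
cat >> h.py <<'E'
from scipy.spatial.transform import Rotation as Ro
def togo(p,yaw=None):
    "cm shift in tool axes to world point p"
    s=observe(); R=Ro.from_quat(s['orientation']).as_matrix()
    print('tcp',np.round(s['tcp_pos'],4),'x-axis deg',round(np.degrees(np.arctan2(R[1,0],R[0,0])),2),'j',np.round(s['joint_positions'],2),'t',s['t'],'w',round(s['width'],3))
    d=R.T@(np.array(p)-s['tcp_pos'])*100; print('shift cm',np.round(d,2)); return d
E
python3 -c "
from h import *
togo((.513,-.303,.23))"
```

```text
t: 1.4
tcp_pos: [0.3928, -0.0079, 0.2315]
orientation: [0.147, 0.989, 0.0, 0.001]
wrist_force: [2.0, 1.8, -0.1]
width: 0.999
finger_force: 0.0
tcp [ 0.3928 -0.0079  0.2315] x-axis deg 163.07 j [-0.24 -0.2   1.95  0.    1.39 -1.52] t 1.4 w 0.999
shift cm [-20.09 -24.73   0.16]
```

```bash
python3 -m creep '[[[-20,-24.7,0,0,1],[-20,-24.7,0,0,1],[-20,-24.7,0,0,1],[-20,-24.7,0,0,1],[-20,-24.7,0,0,1],[-20,-24.7,0,0,1],[-20,-24.7,0,0,1],[-20,-24.7,0,0,1],[-20,-24.7,0,0,1]]]' 30
python3 -c "
from h import *
togo((.513,-.303,.23)); c=snap('wrist','w1.png'); print(np.round(np.linalg.inv(c['view']),3))"
```

```text
t: 2.3
tcp_pos: [0.5117, -0.2999, 0.2306]
orientation: [0.147, 0.989, 0.001, -0.001]
wrist_force: [-0.1, 0.5, -0.5]
width: 0.997
finger_force: 0.0
tcp [ 0.5117 -0.2999  0.2306] x-axis deg 163.08 j [-0.68  0.25  1.49  0.    1.4  -1.95] t 2.3 w 0.997
shift cm [-0.22 -0.26  0.05]
[[ 0.291  0.909  0.299  0.435]
 [ 0.957 -0.277 -0.09  -0.276]
 [ 0.001  0.312 -0.95   0.373]
 [ 0.     0.     0.     1.   ]]
```

View pics/w1.png

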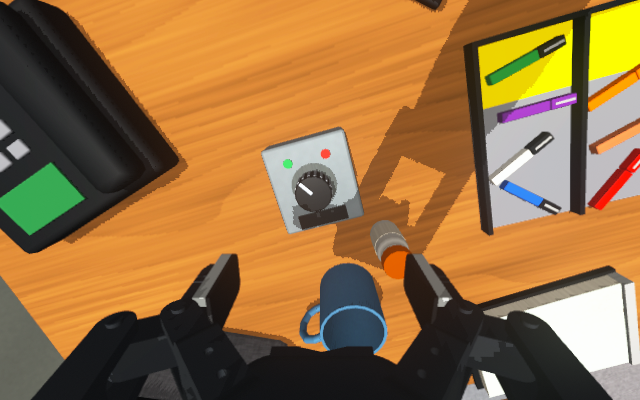

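The dial is at about (314,193), with green at (288,164) and red at (325,154). I'll use the depth map to isolate the dial top.

```bash
cat >> h.py <<'E'
def cloud(c):
    v,u=np.mgrid[0:400,0:640]; px=np.c_[u.ravel(),v.ravel()]
    o,d=rays(c,px); z=c['z_map'].ravel(); P=o+d*z[:,None]; P[z<=0]=np.nan
    return P.reshape(400,640,3)
E
python3 - <<'E'
from h import *
c=snap('wrist'); P=cloud(c); 
B=(abs(P[...,0]-.513)<.09)&(abs(P[...,1]+.303)<.09)
for lo,hi in((.078,.087),(.04,.048)):
    m=(B&(P[...,2]>lo)&(P[...,2]<hi)).astype(np.uint8)
    n,l,st,ce=cv2.connectedComponentsWithStats(m); i=1+np.argmax(st[1:,4]); q=P[l==i]
    print(st[i],np.median(q[:,2]),cv2.minEnclosingCircle(q[:,:2].astype(np.float32)),cv2.minAreaRect(q[:,:2].astype(np.float32)))
h=cv2.cvtColor(c['img'],cv2.COLOR_RGB2HSV)
for nm,lo,hi in(('g',(50,150,80),(70,255,255)),('r',(0,180,120),(5,255,255))):
    m=cv2.inRange(h,lo,hi)>0; m&=B; v,u=np.nonzero(m); print(nm,len(u),plane(c,[[u.mean(),v.mean()]],.0445))
togo((.513,-.303,.06))
E
```

```text
[ 294  176   37   36 1035] 0.08170806282116744 ((0.5190147757530212, -0.3111047148704529), 0.01998688094317913) ((0.5190359354019165, -0.3112930357456207), (0.03861872851848602, 0.03877132385969162), 77.57128143310547)
[ 261  129  102  105 6071] 0.04380383715710767 ((0.5190836191177368, -0.31100618839263916), 0.07221689075231552) ((0.5189610123634338, -0.31114545464515686), (0.09964034706354141, 0.10927902162075043), 88.23379516601562)
g 58 [[ 0.48591775 -0.33282453  0.0445    ]]
r 54 [[ 0.48745471 -0.28772064  0.0445    ]]
tcp [ 0.5117 -0.2989  0.231 ] x-axis deg 163.16 j [-0.67  0.24  1.5   0.    1.4  -1.95] t 2.4 w 0.997
shift cm [-0.26 -0.37 17.1 ]
```

```bash
python3 -m creep '[[[-0.9,-0.7,5,0,0.8],[-0.9,-0.7,10,0,0.8],[-0.9,-0.7,10,0,0.8],[-0.9,-0.7,10,0,0.8],[-0.9,-0.7,10,0,0.8]]]' 30
python3 - <<'E'
from h import *
togo((.519,-.311,.056))
c=snap('top');P=cloud(c); i=c['img']
g=(P[...,2]>.08)&(P[...,2]<.1)&(P[...,0]>.52)&(P[...,0]<.7)&(P[...,1]<-.18)&(P[...,1]>-.29)
print('glue',np.nanmedian(P[g],0),g.sum())
E
```

```text
t: 2.9
tcp_pos: [0.5204, -0.3102, 0.1346]
orientation: [0.146, 0.989, -0.001, 0.002]
wrist_force: [0.9, 0.4, 1.1]
width: 0.8
finger_force: 0.0
tcp [ 0.5204 -0.3102  0.1346] x-axis deg 163.16 j [-0.68  0.36  1.56  0.    1.22 -1.96] t 2.9 w 0.8
shift cm [ 0.15 -0.1   7.86]
glue [ 0.62534946 -0.24527354  0.09008565] 222
```

```bash
python3 -m creep '[[[0.1,-0.1,4,0,0.8],[0.1,-0.1,7.5,0,0.8],[0.1,-0.1,7.6,0,0.8],[0.1,-0.1,7.6,0,0.8],[0.1,-0.1,7.6,0,0.8],[0.1,-0.1,7.6,0,0.3],[0.1,-0.1,7.6,0,0.3],[0.1,-0.1,7.6,0,0.3],[0.1,-0.1,7.6,0,0.3],[0.1,-0.1,7.6,0,0.3],[0.1,-0.1,7.6,0,0.3]]]' 40
python3 - <<'E'
from h import *
togo((.519,-.311,.056)); print(observe()['wrist_force'])
E
```

```text
t: 4.05
tcp_pos: [0.5186, -0.3113, 0.0563]
orientation: [0.147, 0.989, -0.001, 0.001]
wrist_force: [2.3, -1.5, 3.6]
width: 0.45
finger_force: 41.0
tcp [ 0.5186 -0.3113  0.0563] x-axis deg 163.11 j [-0.68  0.46  1.6  -0.    1.08 -1.96] t 4.05 w 0.45
shift cm [-0.03  0.04  0.03]
[ 2.34465985 -1.4588691   3.58464153]
```

```bash
python3 -m creep '[[[0,0,0.4,0,0.3],[0,0,0.75,0,0.3],[0,0,0.75,0,0.3],[0,0,0.75,0,0.3]]]'; python3 -m creep '[[[0,0,0,0.15,0.3],[0,0,0,0.3,0.3],[0,0,0,0.45,0.3],[0,0,0,0.6,0.3],[0,0,0,0.75,0.3],[0,0,0,0.9,0.3],[0,0,0,1.05,0.3],[0,0,0,1.2,0.3],[0,0,0,1.23,0.3],[0,0,0,1.23,0.3],[0,0,0,1.23,0.3]]]'
python3 - <<'E'
from h import *
togo((.519,-.311,.056)); print(observe()['wrist_force'],observe()['torque'])
E
```

```text
t: 4.45
tcp_pos: [0.5188, -0.3114, 0.0509]
orientation: [0.147, 0.989, -0.001, 0.001]
wrist_force: [-2.3, 1.5, 16.5]
width: 0.454
finger_force: 42.5
t: 5.55
tcp_pos: [0.5194, -0.3109, 0.0509]
orientation: [0.69, 0.724, 0.0, 0.002]
wrist_force: [-0.1, 2.5, 14.8]
width: 0.455
finger_force: 42.3
tcp [ 0.5194 -0.3109  0.0509] x-axis deg 92.75 j [-0.68  0.47  1.6   0.    1.07 -0.73] t 5.55 w 0.455
shift cm [-0.01 -0.04 -0.51]
[-0.07022669  2.49309786 14.77252764] [0.39953554 0.08081621 0.39447547]
```

```bash
python3 -m creep '[[[0,0,-0.4,-0.02,0.3],[0,0,-0.75,-0.02,0.3],[0,0,-0.75,-0.02,0.3],[0,0,-0.75,-0.02,0.8],[0,0,-0.75,-0.02,0.8],[0,0,-0.75,-0.02,0.8],[0,0,-3,-0.02,0.8],[0,0,-8,-0.02,0.8],[0,0,-13,-0.02,0.8],[0,0,-17,-0.02,0.8],[0,0,-17,-0.02,0.8],[0,0,-17,-0.02,0.8]]]'
python3 - <<'E'
from h import *
togo((.49,.29,.23))
c=snap('wrist'); P=cloud(c)
print('top z',np.nanmedian(P[(np.hypot(P[...,0]-.519,P[...,1]+.311)<.014)&(P[...,2]<.1)][:,2]))
a=cv2.resize(c['img'][100:300,200:440],(600,500)); 
c2=snap('top'); b=cv2.resize(c2['img'][190:245,420:475],(200,200))
cv=np.zeros((500,800,3),np.uint8); cv[:,:600]=a; cv[:200,600:]=b
cv2.imwrite('pics/d2.png',cv[:,:,::-1])
P=cloud(c2); m=(P[...,2]>.108)&(P[...,2]<.122)&(abs(P[...,0]-.495)<.06)&(abs(P[...,1]-.29)<.07); print('handle',m.sum(),np.nanmean(P[m],0),cv2.minAreaRect(P[m][:,:2].astype(np.float32)))
E
```

```text
t: 6.75
tcp_pos: [0.5173, -0.3104, 0.2184]
orientation: [0.683, 0.73, -0.0, 0.0]
wrist_force: [-0.1, -0.3, -0.9]
width: 0.798
finger_force: 0.0
tcp [ 0.5173 -0.3104  0.2184] x-axis deg 93.77 j [-0.68  0.28  1.48 -0.    1.38 -0.75] t 6.75 w 0.798
shift cm [60.09  1.22 -1.21]
top z 0.0818938641306001
handle 96 [0.49814325 0.293759   0.11809063] ((0.49839916825294495, 0.29477983713150024), (0.02548920176923275, 0.02328573539853096), 78.42826080322266)
```

View pics/d2.png

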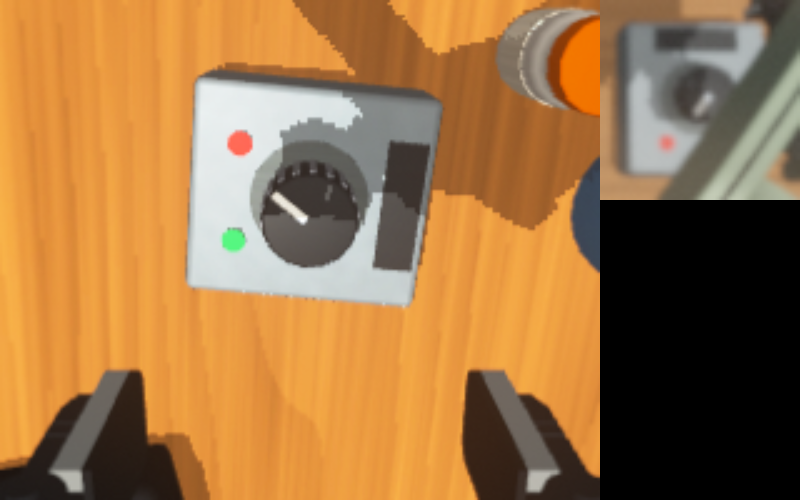

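The pointer is on red and the dial top is at 0.0819, so it is up. Next I look at the tray from above on the way to the rake.

```bash
python3 -m creep '[[[26,3,-10,0.1,1],[26,3,-10,0.1,1],[26,3,-10,0.1,1],[26,3,-10,0.1,1],[26,3,-10,0.1,1],[26,3,-10,0.1,1],[26,3,-10,0.1,1],[26,3,-10,0.1,1],[26,3,-10,0.1,1]]]'
python3 - <<'E'
from h import *
togo((.498,.294,.23))
c=snap('wrist','w3.png'); P=cloud(c); np.save('P3.npy',P); im=c['img']
B=(P[...,0]>.38)&(P[...,0]<.72)&(abs(P[...,1]-.02)<.17)
m=(B&(P[...,2]>.0165)&(P[...,2]<.023)&(im.max(2)<70)).astype(np.uint8)
q=P[m>0]; print(len(q),np.median(q[:,2]),cv2.minAreaRect(q[:,:2].astype(np.float32)))
h=cv2.cvtColor(im,cv2.COLOR_RGB2HSV)
y=(cv2.inRange(h,(25,150,100),(33,255,255))>0)&B&(abs(P[...,2]-.004)<.003)
for s in(P[...,1]>.02,P[...,1]<.02):
    q=P[y&s]; print('yellow',len(q),cv2.minAreaRect(q[:,:2].astype(np.float32)),np.median(q[:,2]))
m=B&(P[...,2]>.012)&(P[...,2]<.019)&(im.max(2)>60)
m=m.astype(np.uint8)
n,l,st,ce=cv2.connectedComponentsWithStats(m)
for i in range(1,n):
    if st[i,4]>60:
        q=P[l==i]; r=cv2.minAreaRect(q[:,:2].astype(np.float32)); print(im[l==i].mean(0).astype(int),np.round(q.mean(0),3),np.round(r[0],3),np.round(r[1],3),round(r[2]),'xmax',q[:,0].max().round(3))
E
```

```text
t: 7.75
tcp_pos: [0.5293, -0.0496, 0.3155]
orientation: [0.719, 0.695, -0.001, -0.002]
wrist_force: [-0.1, -0.0, 0.3]
width: 1.002
finger_force: 0.0
tcp [ 0.5293 -0.0496  0.3155] x-axis deg 87.99 j [-0.26  0.06  1.53 -0.    1.55 -0.22] t 7.75 w 1.002
shift cm [34.22 -4.3   8.58]
1818 0.01964559369186114 ((0.5451732873916626, 0.01349657028913498), (0.2371172159910202, 0.23850002884864807), 88.0318603515625)
yellow 3892 ((0.46895888447761536, 0.07460702210664749), (0.10924854129552841, 0.07028216868638992), 87.96882629394531) 0.004349353373055781
yellow 2627 ((0.4647333025932312, -0.038143008947372437), (0.11699429899454117, 0.07026608288288116), 87.7551040649414) 0.004197402913857673
[203 126  77] [0.574 0.073 0.016] [0.574 0.072] [0.012 0.084] 16 xmax 0.592
[189  93  21] [0.515 0.062 0.016] [0.516 0.06 ] [0.012 0.082] 21 xmax 0.536
[169  43  38] [0.633 0.06  0.016] [0.635 0.06 ] [0.012 0.083] 47 xmax 0.668
[151  82 166] [ 0.514 -0.032  0.016] [ 0.514 -0.032] [0.082 0.012] 88 xmax 0.521
[ 90 175  94] [ 0.458 -0.042  0.016] [ 0.458 -0.042] [0.012 0.084] 13 xmax 0.472
[200 201 200] [ 0.573 -0.059  0.016] [ 0.571 -0.056] [0.012 0.082] 29 xmax 0.595
[ 49 105 197] [ 0.617 -0.057  0.015] [ 0.617 -0.058] [0.055 0.012] 48 xmax 0.639
```

View pics/w3.png

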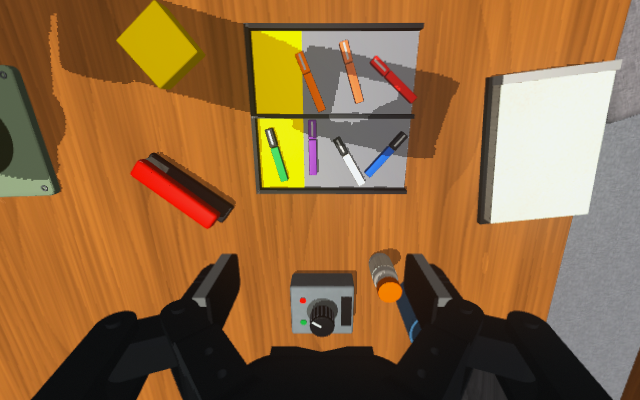

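The tray reads as centre (0.545, 0.0135) with a yaw of −2°, and the yellow band position matches that. All 7 markers are flat. Next is the rake.

```bash
python3 -m creep '[[[28,-4,6,0.15,1],[28,-4,6,0.15,1],[28,-4,6,0.17,1],[28,-4,6,0.17,1],[28,-4,6,0.17,1],[28,-4,6,0.17,1],[28,-4,6,0.17,1],[28,-4,6,0.17,1],[28,-4,6,0.17,1]]]'
cat > rk.py <<'E'
from h import *
def rake(c,cx=.498,cy=.294):
    P=cloud(c); h=cv2.cvtColor(c['img'],cv2.COLOR_RGB2HSV); B=(abs(P[...,0]-cx)<.1)&(abs(P[...,1]-cy)<.11)
    red=(cv2.inRange(h,(0,150,50),(6,255,255))>0)|(cv2.inRange(h,(174,150,50),(180,255,255))>0)
    A=lambda q:[np.round(x,4) for x in cv2.minAreaRect(q[:,:2].astype(np.float32))]+[round(float(np.median(q[:,2])),4),len(q)]
    for n,m in(('handle',red&(P[...,2]>.109)&(P[...,2]<.125)),('head',~red&(P[...,2]>.027)&(P[...,2]<.039)),('pad',(cv2.inRange(h,(100,120,40),(125,255,255))>0)&(P[...,2]<.008))):
        m&=B
        if m.sum()>20: print(n,A(P[m]))
E
python3 - <<'E'
from rk import *
togo((.498,.294,.065))
c=snap('wrist','w4.png'); rake(c)
E
```

```text
t: 8.7
tcp_pos: [0.5003, 0.2308, 0.2574]
orientation: [0.776, 0.631, -0.001, 0.0]
wrist_force: [0.6, 0.3, -0.4]
width: 0.999
finger_force: 0.0
tcp [0.5003 0.2308 0.2574] x-axis deg 78.19 j [ 0.28  0.14  1.57 -0.    1.44  0.48] t 8.7 w 0.999
shift cm [ 6.16 -1.51 19.23]
handle [array([0.4994, 0.2941]), array([0.0233, 0.0233]), np.float64(77.9105), 0.1178, 636]
head [array([0.4992, 0.2937]), array([0.0956, 0.028 ]), np.float64(79.4144), 0.0328, 1244]
pad [array([0.5033, 0.2962]), array([0.1236, 0.0542]), np.float64(77.1446), 0.0033, 1905]
```

View pics/w4.png

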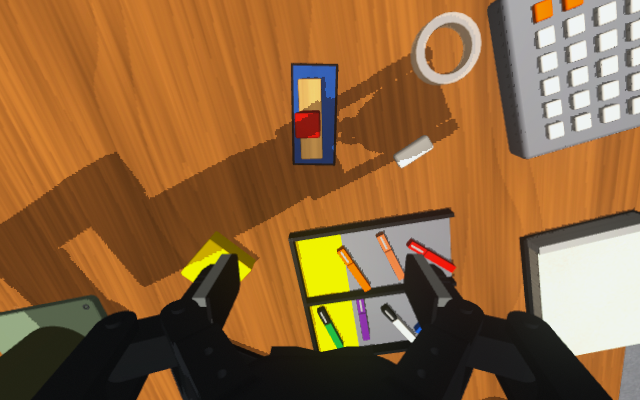

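```bash
python3 -m creep '[[[3,-0.7,4,0,1],[6.1,-1.4,9,0,1],[6.1,-1.4,9,0,1],[6.1,-1.4,9,0,1],[6.1,-1.4,9,0,1]]]'
python3 - <<'E'
from rk import *
togo((.4993,.2939,.062))
c=snap('wrist'); rake(c)
E
```

```text
t: 9.25
tcp_pos: [0.5, 0.2939, 0.1695]
orientation: [0.776, 0.631, 0.001, 0.001]
wrist_force: [0.2, 0.9, 0.0]
width: 1.001
finger_force: 0.0
tcp [0.5    0.2939 0.1695] x-axis deg 78.23 j [ 0.38  0.27  1.59 -0.    1.27  0.59] t 9.25 w 1.001
shift cm [-0.03 -0.1  10.75]
handle [array([0.4995, 0.2942]), array([0.0241, 0.0237]), np.float64(80.0969), 0.1176, 1058]
head [array([0.5031, 0.3157]), array([0.0519, 0.0278]), np.float64(80.1667), 0.0327, 1106]
pad [array([0.5035, 0.2954]), array([0.1243, 0.054 ]), np.float64(77.4489), 0.0032, 2456]
```

```bash
python3 -m creep '[[[0,-0.1,5,-0.025,1],[0,-0.1,10,-0.025,1],[0,-0.1,10.7,-0.025,1],[0,-0.1,10.7,-0.025,1],[0,-0.1,10.7,-0.025,1],[0,-0.1,10.7,-0.025,0.1],[0,-0.1,10.7,-0.025,0.1],[0,-0.1,10.7,-0.025,0.1],[0,-0.1,10.7,-0.025,0.1],[0,-0.1,10.7,-0.025,0.1],[0,-0.1,10.7,-0.025,0.1],[0,-0.1,10.7,-0.025,0.1]]]' 90
python3 - <<'E'
from rk import *
togo((.4993,.2939,.062)); print(observe()['wrist_force'],observe()['torque'])
E
```

```text
t: 10.5
tcp_pos: [0.498, 0.2954, 0.0616]
orientation: [0.767, 0.641, 0.001, 0.0]
wrist_force: [-0.3, -1.2, 5.5]
width: 0.269
finger_force: 88.3
tcp [0.498  0.2954 0.0616] x-axis deg 79.75 j [ 0.39  0.41  1.67 -0.    1.07  0.56] t 10.5 w 0.269
shift cm [-0.12  0.15 -0.04]
[-0.30287213 -1.21723326  5.52024086] [-0.00215869  0.12861033  0.01372592]
```

```bash
python3 -m creep '[[[0,0,-3,0,0.1],[0,0,-7,0,0.1],[0,0,-10,0,0.1],[-19.1,23.2,-10,-0.144,0.1],[-19.1,23.2,-10,-0.144,0.1],[-19.1,23.2,-10,-0.144,0.1],[-19.1,23.2,-10,-0.144,0.1],[-19.1,23.2,-10,-0.144,0.1],[-19.1,23.2,-10,-0.144,0.1],[-19.1,23.2,-10,-0.144,0.1],[-19.1,23.2,-10,-0.144,0.1],[-19.1,23.2,-10,-0.144,0.1]]]' 90
python3 - <<'E'
from rk import *
togo((.692,.0664,.067))
c=snap('top','t5.png'); rake(c)
c=snap('wrist'); P=cloud(c); h=cv2.cvtColor(c['img'],cv2.COLOR_RGB2HSV)
cv2.imwrite('pics/w5.png',c['img'][:,:,::-1])
m=(P[...,2]>.1)&(P[...,2]<.16)&(np.hypot(P[...,0]-.69,P[...,1]-.066)<.08); print('inhand',m.sum(),cv2.minAreaRect(P[m&(P[...,2]<.14)][:,:2].astype(np.float32)))
E
```

```text
t: 11.7
tcp_pos: [0.6902, 0.0667, 0.1591]
orientation: [0.719, 0.695, -0.001, -0.001]
wrist_force: [0.1, -0.5, -2.3]
width: 0.27
finger_force: 89.1
tcp [0.6902 0.0667 0.1591] x-axis deg 88.02 j [-0.03  0.51  1.28  0.    1.35  0.01] t 11.7 w 0.27
shift cm [-0.03  0.21  9.21]
pad [array([0.504 , 0.3066]), array([0.1015, 0.0521]), np.float64(77.1906), 0.0042, 646]
inhand 3653 ((0.6919000744819641, 0.08958899974822998), (0.04908647760748863, 0.028124943375587463), 87.77892303466797)
```

View pics/w5.png

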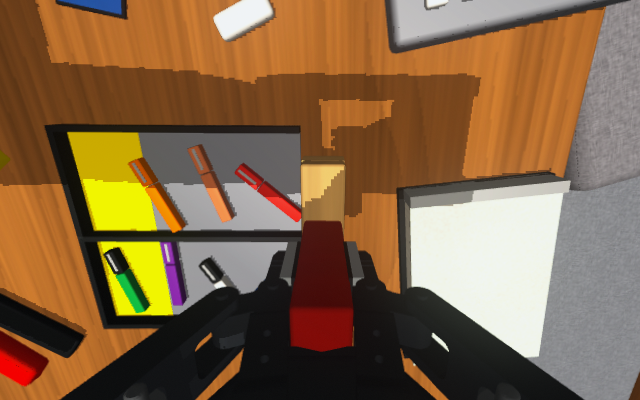

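The rake is held square (−2.2°), with the head at x≈0.692 and y≈0.066, just beyond the open end. I'll lower it behind the red marker.

```bash
python3 -m creep '[[[0,0.15,5,0,0.1],[0,0.15,8.5,0,0.1],[0,0.15,9.1,0,0.1],[0,0.15,9.1,0,0.1],[0,0.15,9.1,0,0.1]]]' 90
python3 - <<'E'
from rk import *
togo((.692,.0664,.0645)); print(observe()['wrist_force'])
c=snap('wrist'); P=cloud(c); 
m=(P[...,2]>.03)&(P[...,2]<.045)&(np.hypot(P[...,0]-.69,P[...,1]-.066)<.08); print('inhand',m.sum(),np.median(P[m][:,2]),cv2.minAreaRect(P[m][:,:2].astype(np.float32)))
E
```

```text
t: 12.3
tcp_pos: [0.6949, 0.0664, 0.0724]
orientation: [0.719, 0.695, 0.001, 0.002]
wrist_force: [0.3, -0.2, -0.9]
width: 0.263
finger_force: 89.2
tcp [0.6949 0.0664 0.0724] x-axis deg 88.05 j [-0.03  0.61  1.33  0.    1.2   0.01] t 12.3 w 0.263
shift cm [-0.01 -0.29  0.79]
[ 0.26904192 -0.17690019 -0.87789374]
inhand 2697 0.043525846407659136 ((0.6967130899429321, 0.08875132352113724), (0.04948180168867111, 0.02812088280916214), 87.81244659423828)
```

```bash
python3 -m creep '[[[0,0,0.78,0,0.1],[0,0,0.78,0,0.1],[0,-1.5,0.78,0,0.1],[0,-3,0.78,0,0.1],[0,-4.5,0.78,0,0.1],[0,-6,0.78,0,0.1],[0,-7.5,0.78,0,0.1],[0,-9,0.78,0,0.1],[0,-10.5,0.78,0,0.1],[0,-12,0.78,0,0.1],[0,-12,0.78,0,0.1]]]' 90
python3 - <<'E'
from rk import *
togo((.692,.0664,.0645)); print(observe()['wrist_force'])
c=snap('wrist','w6.png')
E
```

```text
t: 13.45
tcp_pos: [0.5724, 0.0701, 0.0628]
orientation: [0.719, 0.695, 0.0, 0.0]
wrist_force: [0.2, 0.3, -2.5]
width: 0.272
finger_force: 89.3
tcp [0.5724 0.0701 0.0628] x-axis deg 88.0 j [-0.03  0.4   1.67 -0.    1.07  0.01] t 13.45 w 0.272
shift cm [ 0.05 11.97 -0.17]
[ 0.15359044  0.34435278 -2.49792811]
```

View pics/w6.png

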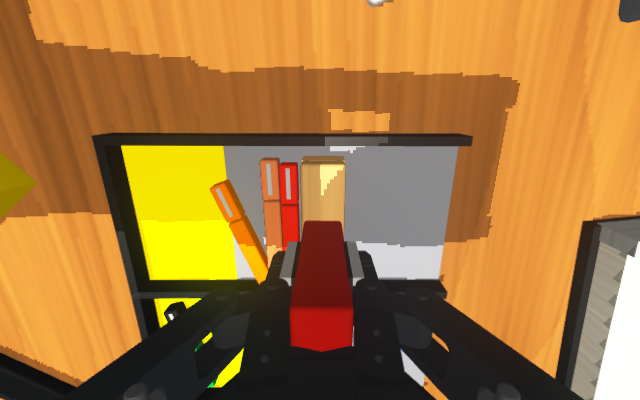

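The pens are squaring up nicely against the head (copper and red parallel, orange still oblique). I continue to the fence.

```bash
python3 -m creep '[[[0,-1.5,-0.1,0,0.1],[0,-3,-0.1,0,0.1],[0,-4.5,-0.1,0,0.1],[0,-6,-0.1,0,0.1],[0,-7,-0.1,0,0.1],[0,-8,-0.1,0,0.1],[0,-8.5,-0.1,0,0.1],[0,-8.8,-0.1,0,0.1],[0,-9,-0.1,0,0.1],[0,-9,-0.1,0,0.1]]]' 90
python3 - <<'E'
from rk import *
togo((.692,.0664,.0645)); print(observe()['wrist_force'])
c=snap('wrist','w7.png')
E
```

```text
t: 14.5
tcp_pos: [0.4835, 0.0732, 0.0631]
orientation: [0.719, 0.695, 0.0, 0.0]
wrist_force: [-0.3, 0.2, -1.4]
width: 0.268
finger_force: 89.4
tcp [0.4835 0.0732 0.0631] x-axis deg 87.99 j [-0.03  0.24  1.89  0.    1.01  0.01] t 14.5 w 0.268
shift cm [ 0.06 20.86 -0.14]
[-0.28872648  0.23845145 -1.44966353]
```

View pics/w7.png

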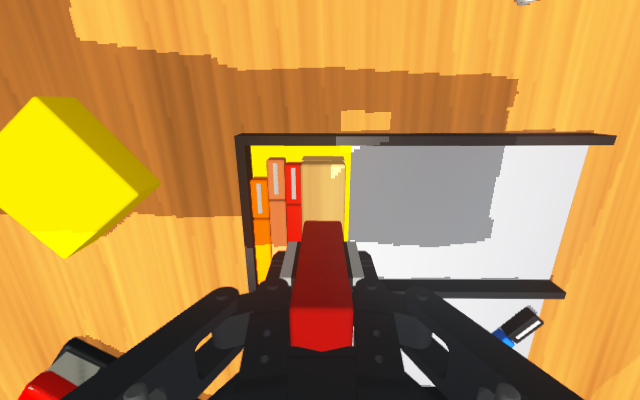

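```bash
python3 -m creep '[[[0,-0.2,0,0,0.1],[0,-0.3,0,0,0.1],[0,-0.3,0,0,0.1]]]' 90;  python3 -m creep '[[[0,0.6,0,0,0.1],[0,1.6,0,0,0.1],[0,2.5,0,0,0.1],[0,2.5,-4,0,0.1],[0,2.5,-8,0,0.1],[0,2.5,-10,0,0.1],[0,2.5,-10,0,0.1],[0,2.5,-10,0,0.1]]]' 90
cat > mk.py <<'E'
from h import *
T=np.array([.5452,.0135]); U=np.array([[.9994,-.0349],[.0349,.9994]])
def markers(c):
    P=cloud(c); im=c['img']; L=(P[...,:2]-T)@U.T   # tray coords
    B=(L[...,0]>-.113)&(L[...,0]<.14)&(abs(abs(L[...,1])-.058)<.054)&(P[...,2]>.010)&(P[...,2]<.03)
    # label by colour: unit colour clusters via hue
    h=cv2.cvtColor(im,cv2.COLOR_RGB2HSV)[...,0].astype(int)
    n,l,st,ce=cv2.connectedComponentsWithStats(B.astype(np.uint8))
    for i in range(1,n):
        if st[i,4]>60:
            q=L[l==i]; r=cv2.minAreaRect((q*1000).astype(np.float32)); z=P[l==i][:,2]
            print(im[l==i].mean(0).astype(int),'ctr',np.round(r[0],1),'size',np.round(r[1],1),'ang',round(r[2],1),'x',(q[:,0].min()*1000).round(1),(q[:,0].max()*1000).round(1),'zmax',np.percentile(z,98).round(4))
E
python3 - <<'E'
from mk import *
togo((.6902,-.0493,.16))
markers(snap('wrist','w8.png'))
E
```

```text
t: 14.85
tcp_pos: [0.4827, 0.0732, 0.0639]
orientation: [0.719, 0.695, 0.002, 0.002]
wrist_force: [5.0, 0.3, -3.5]
width: 0.266
finger_force: 88.8
t: 15.65
tcp_pos: [0.5052, 0.0724, 0.1622]
orientation: [0.719, 0.695, -0.0, -0.0]
wrist_force: [-0.3, -0.2, -2.1]
width: 0.268
finger_force: 89.3
tcp [0.5052 0.0724 0.1622] x-axis deg 87.99 j [-0.03  0.14  1.77 -0.    1.23  0.01] t 15.65 w 0.268
shift cm [-11.51  18.92   0.2 ]
[191  89  29] ctr [-94.8  53.8] size [99.5 36.4] ang 90.0 x -113.0 -76.6 zmax 0.0175
[ 55  77 118] ctr [ 91.4 -47.8] size [61.  14.3] ang 51.2 x 67.3 114.3 zmax 0.0169
```

View pics/w8.png

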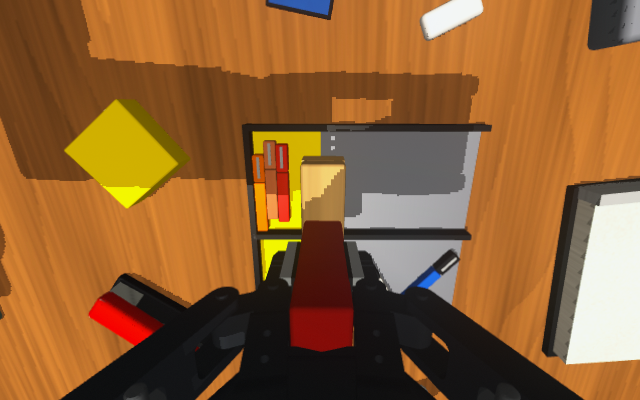

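All three left-lane pens lie stacked flat against the fence. Next is the right lane.

```bash
python3 -m creep '[[[-11.5,19.1,0,0,0.1],[-11.5,19.1,0,0,0.1],[-11.5,19.1,0,0,0.1],[-11.5,19.1,0,0,0.1],[-11.5,19.1,0,0,0.1],[-11.5,19.1,0,0,0.1],[-11.5,19.1,0,0,0.1],[-11.5,19.1,5,0,0.1],[-11.5,19.1,8.8,0,0.1],[-11.5,19.1,8.8,0,0.1],[-11.5,19.1,8.8,0,0.1],[-11.5,19.1,8.8,0,0.1]]]' 90
python3 - <<'E'
from mk import *
togo((.6912,-.0493,.0643))
c=snap('wrist'); P=cloud(c); 
m=(P[...,2]>.03)&(P[...,2]<.05)&(np.hypot(P[...,0]-.69,P[...,1]+.05)<.08); print('inhand',m.sum(),np.median(P[m][:,2]),cv2.minAreaRect(P[m][:,:2].astype(np.float32)))
markers(c)
E
```

```text
t: 16.9
tcp_pos: [0.6939, -0.0491, 0.0779]
orientation: [0.719, 0.695, 0.001, 0.002]
wrist_force: [1.1, 0.3, -1.8]
width: 0.269
finger_force: 89.4
tcp [ 0.6939 -0.0491  0.0779] x-axis deg 88.03 j [-0.19  0.6   1.34  0.    1.2  -0.16] t 16.9 w 0.269
shift cm [-0.03 -0.28  1.36]
inhand 2570 0.049035394373617675 ((0.6957468390464783, -0.02656208910048008), (0.049025677144527435, 0.02818945236504078), 87.51345825195312)
[80 82 99] ctr [-35.  -58.4] size [107.4  28.1] ang 89.2 x -49.8 -21.1 zmax 0.0174
[ 45  88 151] ctr [ 84.7 -57.3] size [84.  12.1] ang 49.8 x 54.1 115.4 zmax 0.0172
[152 152 150] ctr [ 28.6 -68.6] size [14.5 84.4] ang 30.4 x 3.0 55.1 zmax 0.0172
```

```bash
python3 -m creep '[[[0,0,1.3,0,0.1],[0,0,1.3,0,0.1],[0,0,1.3,0,0.1],[0,-1.5,1.3,0,0.1],[0,-3,1.3,0,0.1],[0,-4.5,1.3,0,0.1],[0,-6,1.3,0,0.1],[0,-7.5,1.3,0,0.1],[0,-9,1.3,0,0.1],[0,-10.5,1.25,0,0.1],[0,-12,1.25,0,0.1],[0,-12,1.25,0,0.1]]]' 90
python3 - <<'E'
from mk import *
d=togo((.692,-.0496,.0645)); print(observe()['wrist_force'],(observe()['tcp_pos'][:2]-T)@U.T)
c=snap('wrist','w9.png'); markers(c)
E
```

```text
t: 18.15
tcp_pos: [0.5709, -0.0449, 0.0628]
orientation: [0.719, 0.695, -0.0, -0.0]
wrist_force: [0.3, 0.1, -2.0]
width: 0.268
finger_force: 89.6
tcp [ 0.5709 -0.0449  0.0628] x-axis deg 87.98 j [-0.23  0.39  1.68 -0.    1.07 -0.19] t 18.15 w 0.268
shift cm [-0.04 12.12 -0.19]
[ 0.30835657  0.12424602 -2.02314612] [ 0.02772192 -0.05748375]
[162  56  14] ctr [-94.3  41.8] size [75.5 37.4] ang 90.0 x -113.0 -75.6 zmax 0.0182
[ 91 101 103] ctr [-34.6 -57.6] size [ 24.8 104.7] ang 0.7 x -47.3 -22.0 zmax 0.0172
[99 74 44] ctr [ 28.9 -11.4] size [27.8  1.8] ang 0.1 x 15.0 42.8 zmax 0.0297
[ 92 104 122] ctr [ -0.6 -57.5] size [77.5 24.4] ang 89.7 x -12.9 11.7 zmax 0.0171
```

View pics/w9.png

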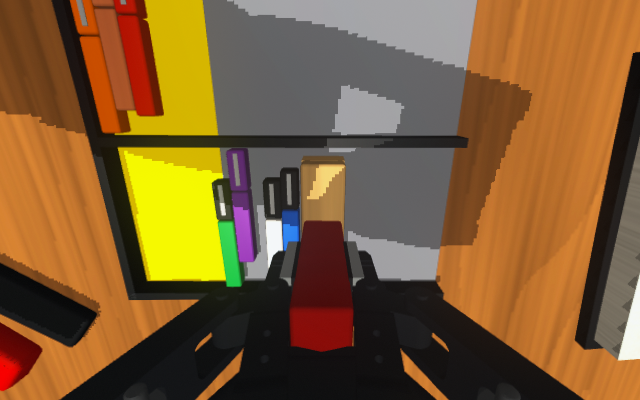

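The view shows the green marker was knocked beside the purple one (cols 215–255). All four are still ahead of the rake and nearly square. I carry on.

```bash
python3 -m creep '[[[0,-1.5,-0.1,0,0.1],[0,-3,-0.1,0,0.1],[0,-4.5,-0.1,0,0.1],[0,-5.5,-0.1,0,0.1],[0,-6.5,-0.1,0,0.1],[0,-7.2,-0.1,0,0.1],[0,-7.7,-0.1,0,0.1],[0,-8,-0.1,0,0.1],[0,-8.1,-0.1,0,0.1],[0,-8.2,-0.1,0,0.1],[0,-8.2,-0.1,0,0.1]]]' 90
python3 - <<'E'
from mk import *
d=togo((.692,-.0496,.0645)); print(observe()['wrist_force'],(observe()['tcp_pos'][:2]-T)@U.T)
c=snap('wrist'); markers(c)
E
```

```text
t: 19.3
tcp_pos: [0.4909, -0.0422, 0.0637]
orientation: [0.719, 0.695, 0.0, 0.0]
wrist_force: [0.3, 0.5, -2.4]
width: 0.265
finger_force: 89.3
tcp [ 0.4909 -0.0422  0.0637] x-axis deg 87.99 j [-0.26  0.25  1.88  0.    1.01 -0.23] t 19.3 w 0.265
shift cm [-0.03 20.13 -0.06]
[ 0.33191419  0.54786737 -2.42239872] [-0.0523608  -0.05758257]
[233 107  31] ctr [-94.7  42.2] size [76.1 36.5] ang 90.0 x -113.0 -76.5 zmax 0.0175
[133 136 153] ctr [-89.8 -58.2] size [107.3  46.3] ang 89.9 x -113.0 -66.6 zmax 0.0172
[163 122  68] ctr [-51.1 -11.1] size [ 1.6 27.8] ang 87.7 x -65.0 -37.2 zmax 0.0298
```

```bash
python3 -m creep '[[[0,-0.2,0,0,0.1],[0,-0.2,0,0,0.1],[0,0.6,0,0,0.1],[0,1.6,0,0,0.1],[0,2.5,0,0,0.1],[0,2.5,-4,0,0.1],[0,2.5,-9,0,0.1],[0,2.5,-14,0,0.1],[0,2.5,-14,0,0.1]]]' 90; python3 -m creep '[[[15,-2,0,0,0.1],[15,-2,0,0,0.1],[15,-2,0,0,0.1],[15,-2,0,0,0.1],[15,-2,0,0,0.1]]]' 90
python3 - <<'E'
from mk import *
c=snap('wrist','w10.png'); P=cloud(c); h=cv2.cvtColor(c['img'],cv2.COLOR_RGB2HSV)
m=(cv2.inRange(h,(100,100,20),(130,255,255))>0)&(abs(P[...,0]-.503)<.09)&(abs(P[...,1]-.296)<.1)&(P[...,2]<.006)
z=m&(P[...,2]>.0017)
for k in(m,z):
    v,u=np.nonzero(k); print(k.sum(),np.c_[u,v].min(0),np.c_[u,v].max(0),cv2.minAreaRect(P[k][:,:2].astype(np.float32)),np.median(P[k][:,2]))
c2=snap('top'); markers(c2); togo((.5,.29,.065))
E
```

```text
t: 20.25
tcp_pos: [0.5214, -0.0445, 0.2122]
orientation: [0.719, 0.695, 0.004, 0.007]
wrist_force: [1.4, -0.1, -1.4]
width: 0.274
finger_force: 89.5
t: 20.75
tcp_pos: [0.4999, 0.1087, 0.2025]
orientation: [0.718, 0.696, -0.001, -0.0]
wrist_force: [0.3, -0.7, -2.5]
width: 0.27
finger_force: 89.5
3178 [284   0] [345  64] ((0.496036171913147, 0.26421791315078735), (0.06042684242129326, 0.05525948107242584), 77.40171813964844) 0.003331110578258828
3114 [284   0] [345  64] ((0.49615803360939026, 0.2641502320766449), (0.06040237843990326, 0.05492018908262253), 77.51496887207031) 0.0033551707327575953
[176 179 188] ctr [-88.9 -56.8] size [ 45.3 101. ] ang 1.0 x -112.0 -65.9 zmax 0.0211
[226 163 113] ctr [-94.7  41.6] size [37.4 69.8] ang 1.1 x -113.0 -75.5 zmax 0.0214
tcp [0.5005 0.1069 0.2028] x-axis deg 87.98 j [ 0.04  0.1   1.73 -0.    1.32  0.08] t 20.85 w 0.271
shift cm [18.31 -0.68 13.76]
```

View pics/w10.png

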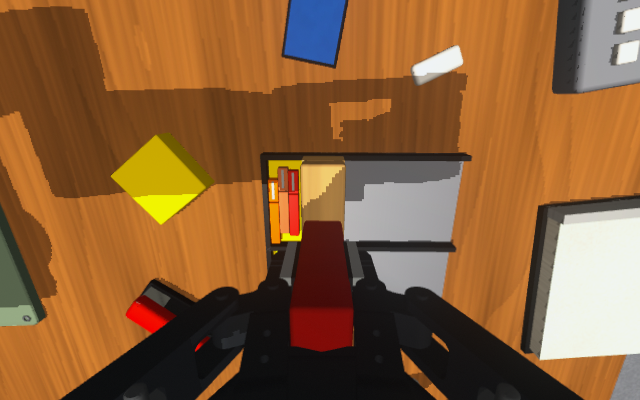

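The pad is cut off at the top of the view, so I move closer.

```bash
python3 -m creep '[[[8,-0.5,0,0.15,0.1],[8,-0.5,0,0.18,0.1],[8,-0.5,0,0.18,0.1],[8,-0.5,0,0.18,0.1]]]' 90
python3 - <<'E'
from mk import *
c=snap('wrist'); P=cloud(c); h=cv2.cvtColor(c['img'],cv2.COLOR_RGB2HSV)
B=(abs(P[...,0]-.503)<.09)&(abs(P[...,1]-.296)<.1)
m=(cv2.inRange(h,(100,100,20),(130,255,255))>0)&B&(P[...,2]<.006)
wide=(B&(P[...,2]>.0018)&(P[...,2]<.006)).astype(np.uint8)
n,l,st,ce=cv2.connectedComponentsWithStats(wide); wide=l==1+np.argmax(st[1:,4])
for k in(m,wide):
    v,u=np.nonzero(k); print(k.sum(),np.c_[u,v].min(0),np.c_[u,v].max(0),cv2.minAreaRect(P[k][:,:2].astype(np.float32)),np.median(P[k][:,2]))
s=observe();tp=s['tcp_pos']
m=(np.hypot(P[...,0]-tp[0],P[...,1]-tp[1])<.08)&(P[...,2]<tp[2]-.02)&(P[...,2]>tp[2]-.036); print('head',np.median(P[m][:,2])-tp[2],cv2.minAreaRect(P[m][:,:2].astype(np.float32)))
r=cv2.boxPoints(cv2.minAreaRect(P[m][:,:2].astype(np.float32))); print(r)
togo((.5,.29,.065))
E
```

```text
t: 21.25
tcp_pos: [0.4987, 0.1867, 0.2031]
orientation: [0.779, 0.627, -0.001, 0.0]
wrist_force: [-0.4, -0.6, -2.8]
width: 0.266
finger_force: 89.5
6127 [277  12] [329 135] ((0.5031468272209167, 0.2960807979106903), (0.12424056977033615, 0.05483522638678551), 77.51133728027344) 0.0033414252192484617
6661 [275   9] [333 137] ((0.5039092302322388, 0.29599785804748535), (0.12923559546470642, 0.06108347326517105), 77.34183502197266) 0.0033241156700241636
head -0.028749411074384418 ((0.5044064521789551, 0.2083776444196701), (0.049121223390102386, 0.028052447363734245), 77.31338500976562)
[[0.4853287  0.18749708]
 [0.51269627 0.18133625]
 [0.52348423 0.22925821]
 [0.49611664 0.23541903]]
tcp [0.4987 0.1862 0.2031] x-axis deg 77.61 j [ 0.2   0.14  1.68 -0.    1.32  0.41] t 21.3 w 0.268
shift cm [10.18 -2.09 13.8 ]
```

```bash
python3 -m creep '[[[5,-0.9,4,0,0.1],[10.8,-1.9,9,0,0.1],[10.8,-1.9,12,0,0.1],[10.8,-1.9,12.5,0,0.1],[10.8,-1.9,12.5,0,0.1],[10.8,-1.9,12.5,0,0.1]]]' 90
python3 - <<'E'
from rk import *
togo((.5032,.2965,.062)); rake(snap('wrist')); 
E
```

```text
t: 21.9
tcp_pos: [0.5036, 0.2958, 0.0786]
orientation: [0.779, 0.627, -0.0, 0.0]
wrist_force: [0.6, 0.5, -1.2]
width: 0.271
finger_force: 89.3
tcp [0.5036 0.2958 0.0786] x-axis deg 77.59 j [ 0.38  0.39  1.64 -0.    1.11  0.6 ] t 21.9 w 0.271
shift cm [ 0.06 -0.06  1.66]
handle [array([0.5048, 0.2986]), array([0.0183, 0.0267]), np.float64(75.2976), 0.118, 1237]
head [array([0.5148, 0.3409]), array([0.0017, 0.0278]), np.float64(75.734), 0.0335, 140]
pad [array([0.5073, 0.3122]), array([0.0902, 0.0541]), np.float64(77.4852), 0.0033, 3657]
```

```bash
python3 -m creep '[[[0.05,-0.05,0.8,0,0.1],[0.05,-0.05,1.5,0,0.1],[0.05,-0.05,1.6,0,0.1],[0.05,-0.05,1.65,0,0.1],[0.05,-0.05,1.65,0,0.1]]]' 90
python3 - <<'E'
from rk import *
togo((.5032,.2965,.062)); print(observe()['wrist_force'])
E
```

```text
t: 22.45
tcp_pos: [0.5025, 0.2978, 0.0621]
orientation: [0.779, 0.627, 0.0, 0.0]
wrist_force: [0.1, -0.6, -2.2]
width: 0.268
finger_force: 89.5
tcp [0.5025 0.2978 0.0621] x-axis deg 77.68 j [ 0.39  0.42  1.65 -0.    1.07  0.6 ] t 22.45 w 0.268
shift cm [-0.12  0.09  0.01]
[ 0.10226749 -0.62027187 -2.22343313]
```

```bash
python3 -m creep '[[[0,0,0.05,0,0.1],[0,0,0.1,0,0.1],[0,0,0.1,0,0.1]]]' 90
python3 - <<'E'
from rk import *
for _ in range(3): togo((.5032,.2965,.062)); print(observe()['wrist_force']); snap('wrist')
E
```

```text
t: 22.75
tcp_pos: [0.5028, 0.298, 0.0616]
orientation: [0.779, 0.627, 0.0, 0.0]
wrist_force: [-1.0, -1.1, 0.8]
width: 0.267
finger_force: 90.1
tcp [0.5028 0.298  0.0616] x-axis deg 77.69 j [ 0.39  0.42  1.65 -0.    1.07  0.6 ] t 22.75 w 0.267
shift cm [-0.14  0.07 -0.04]
[-0.99458739 -1.10776241  0.77288237]
tcp [0.5028 0.298  0.0616] x-axis deg 77.69 j [ 0.39  0.42  1.65 -0.    1.07  0.6 ] t 22.8 w 0.269
shift cm [-0.14  0.07 -0.04]
[-0.57982705 -1.12927095  1.00906055]
tcp [0.5028 0.298  0.0616] x-axis deg 77.69 j [ 0.39  0.42  1.65 -0.    1.07  0.6 ] t 22.85 w 0.27
shift cm [-0.14  0.07 -0.04]
[-0.74098031 -1.01108441  2.28025768]
```

```bash
python3 -m creep '[[[0,0,0,0,0.4],[0,0,0,0,0.7],[0,0,0,0,1],[0,0,0,0,1],[0,0,0,0,1],[0,0,-4,0,1],[0,0,-9,0,1],[0,0,-14,0,1],[-6,0,-19,0,1],[-6,0,-19,0,1],[-6,0,-19,0,1]]]' 90
python3 - <<'E'
from rk import *
togo((.519,-.311,.25)); c=snap('wrist'); rake(c); P=cloud(c)
B=(abs(P[...,0]-.503)<.09)&(abs(P[...,1]-.296)<.1)
k=(B&(P[...,2]>.0018)&(P[...,2]<.006)).astype(np.uint8)
n,l,st,ce=cv2.connectedComponentsWithStats(k); k=l==1+np.argmax(st[1:,4]); print('padfull',cv2.minAreaRect(P[k][:,:2].astype(np.float32)))
E
```

```text
t: 24.0
tcp_pos: [0.4915, 0.238, 0.2553]
orientation: [0.78, 0.626, 0.003, 0.002]
wrist_force: [-0.6, -0.1, 1.5]
width: 0.999
finger_force: 0.0
tcp [0.4915 0.238  0.2553] x-axis deg 77.54 j [ 0.29  0.12  1.59 -0.    1.42  0.51] t 24.0 w 0.999
shift cm [-53.02  14.52   0.46]
handle [array([0.5032, 0.2965]), array([0.0233, 0.0232]), np.float64(77.5681), 0.1177, 641]
head [array([0.5028, 0.2968]), array([0.0943, 0.0278]), np.float64(78.0875), 0.0328, 1178]
pad [array([0.5034, 0.2959]), array([0.1232, 0.054 ]), np.float64(77.6074), 0.0033, 1973]
padfull ((0.503074586391449, 0.2960125803947449), (0.12928366661071777, 0.061040230095386505), 76.94209289550781)
```

The rake stands within about 1 mm of the pad middle. I check the tray on the way to the dial.

```bash
python3 -m creep '[[[-27,10,-5.5,0,1],[-27,10,-5.5,0,1],[-27,10,-5.5,0,1],[-27,10,-5.5,0,1],[-27,10,-5.5,0,1],[-27,10,-5.5,0,1],[-27,10,-5.5,0,1],[-27,10,-5.5,0,1]]]' 40
python3 - <<'E'
from mk import *
togo((.519,-.311,.2)); c=snap('wrist'); markers(c)
cv2.imwrite('pics/w11.png',cv2.resize(c['img'][0:250,180:500],(768,600))[:,:,::-1])
E
```

```text
t: 24.85
tcp_pos: [0.5296, -0.0459, 0.3041]
orientation: [0.779, 0.627, -0.001, -0.002]
wrist_force: [-0.8, 0.3, -0.8]
width: 1.001
finger_force: 0.0
tcp [ 0.5296 -0.0459  0.3041] x-axis deg 77.59 j [-0.25  0.07  1.55  0.    1.53 -0.03] t 24.85 w 1.001
shift cm [-26.13   4.69  10.37]
[164  68  25] ctr [-94.9  54.5] size [99.  36.5] ang 89.6 x -113.0 -76.3 zmax 0.0181
[132 142 162] ctr [-88.8 -57.1] size [ 48.3 104.7] ang 0.1 x -113.0 -64.7 zmax 0.0176
```

View pics/w11.png

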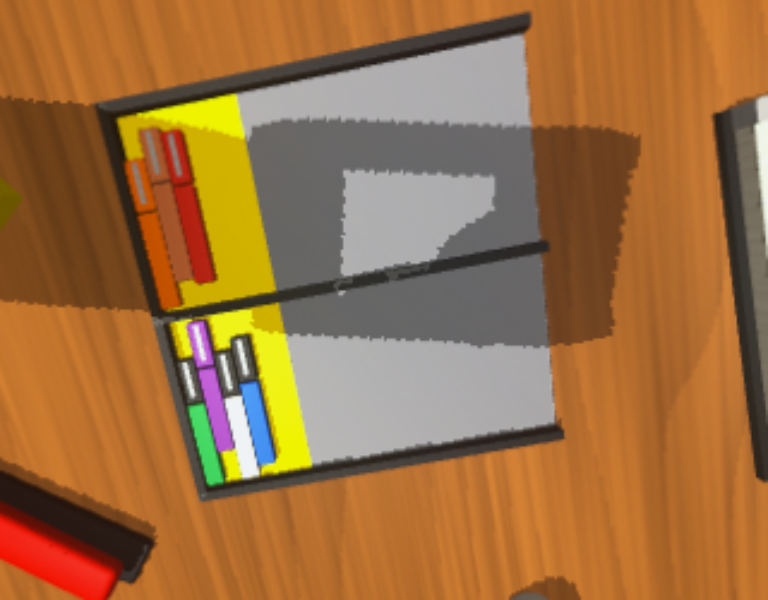

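All 7 markers lie flat, square and inside the bands (left lane crop x 130–215, right lane 175–275). I'm heading back to the dial.

```bash
python3 -m creep '[[[-26.1,4.7,8,0,0.8],[-26.1,4.7,8,0,0.8],[-26.1,4.7,8,0,0.8],[-26.1,4.7,8,0,0.8],[-26.1,4.7,8,0,0.8],[-26.1,4.7,8,0,0.8],[-26.1,4.7,13,0,0.8],[-26.1,4.7,17,0,0.8],[-26.1,4.7,17,0,0.8],[-26.1,4.7,17,0,0.8]]]' 40
python3 -c "
from h import *
togo((.519,-.311,.056))"
```

```text
t: 25.9
tcp_pos: [0.5201, -0.3087, 0.135]
orientation: [0.778, 0.628, -0.0, -0.002]
wrist_force: [-0.5, -0.0, 0.5]
width: 0.797
finger_force: 0.0
tcp [ 0.5201 -0.3087  0.135 ] x-axis deg 77.82 j [-0.68  0.36  1.55  0.    1.23 -0.47] t 25.9 w 0.797
shift cm [-0.26 -0.04  7.9 ]
```

```bash
python3 -m creep '[[[-0.2,0,4,0,0.8],[-0.2,0,7.4,0,0.8],[-0.2,0,7.7,0,0.8],[-0.2,0,7.7,0,0.8],[-0.2,0,7.7,0,0.8],[-0.2,0,7.7,0,0.3],[-0.2,0,7.7,0,0.3],[-0.2,0,7.7,0,0.3],[-0.2,0,7.7,0,0.3],[-0.2,0,7.7,0,0.3],[-0.2,0,7.7,0,0.3]]]' 40;  python3 -m creep '[[[0,0,0.4,0,0.3],[0,0,0.75,0,0.3],[0,0,0.75,0,0.3],[0,0,0.75,0,0.3]]]'
```

```text
t: 27.0
tcp_pos: [0.5195, -0.3135, 0.0594]
orientation: [0.779, 0.627, -0.0, 0.0]
wrist_force: [-4.4, -0.6, 4.2]
width: 0.45
finger_force: 41.7
t: 27.4
tcp_pos: [0.5196, -0.3136, 0.0554]
orientation: [0.779, 0.627, -0.001, 0.0]
wrist_force: [-11.3, 2.5, 23.5]
width: 0.445
finger_force: 43.7
```

```bash
python3 -m creep '[[[0,0,0,-0.15,0.3],[0,0,0,-0.3,0.3],[0,0,0,-0.45,0.3],[0,0,0,-0.6,0.3],[0,0,0,-0.75,0.3],[0,0,0,-0.9,0.3],[0,0,0,-1.05,0.3],[0,0,0,-1.2,0.3],[0,0,0,-1.23,0.3],[0,0,0,-1.23,0.3],[0,0,0,-1.23,0.3]]]'
python3 -c "
from h import *
togo((.519,-.311,.056));print(observe()['wrist_force'],observe()['torque'])"
python3 -m creep '[[[0,0,-0.4,0.02,0.3],[0,0,-0.75,0.02,0.3],[0,0,-0.75,0.02,0.3],[0,0,-0.75,0.02,0.8],[0,0,-0.75,0.02,0.8],[0,0,-0.75,0.02,0.8],[0,0,-3,0.02,0.8],[0,0,-8,0.02,0.8],[0,0,-13,0.02,0.8],[0,0,-17,0.02,0.8],[0,0,-17,0.02,0.8],[0,0,-17,0.02,0.8]]]'
python3 - <<'E'
from h import *
c=snap('wrist'); P=cloud(c)
print('top z',np.nanmedian(P[(np.hypot(P[...,0]-.519,P[...,1]+.311)<.014)&(P[...,2]<.1)][:,2]))
cv2.imwrite('pics/d12.png',cv2.resize(c['img'][80:300,180:440],(650,550))[:,:,::-1])
m=(np.hypot(P[...,0]-.519,P[...,1]+.311)<.021)&(P[...,2]>.07)&(c['img'].min(2)>130); q=P[m].mean(0); print(q,np.degrees(np.arctan2(q[1]+.311,q[0]-.519)),'green dir',np.degrees(np.arctan2(-.3328+.311,.4859-.519)),'red',np.degrees(np.arctan2(-.2877+.311,.4875-.519)))
E
```

```text
t: 28.5
tcp_pos: [0.5215, -0.3126, 0.0555]
orientation: [0.275, 0.961, 0.001, 0.002]
wrist_force: [-5.8, 5.4, 21.0]
width: 0.452
finger_force: 43.4
tcp [ 0.5215 -0.3126  0.0555] x-axis deg 148.05 j [-0.68  0.47  1.59  0.    1.08 -1.7 ] t 28.5 w 0.452
shift cm [ 0.29  0.   -0.05]
[-5.83554     5.37498368 20.97142379] [ 1.11556086  0.97262241 -0.43129881]
t: 29.7
tcp_pos: [0.52, -0.3134, 0.2226]
orientation: [0.284, 0.959, -0.001, 0.001]
wrist_force: [-0.6, -0.9, -1.0]
width: 0.797
finger_force: 0.0
top z 0.08189116770936913
[ 0.50991349 -0.31483837  0.08081748] -157.09959769634338 green dir -146.63068926031363 red 143.5103137887525
```

```bash
python3 - <<'E'
from h import *
c=snap('wrist'); P=cloud(c); h=c['img'].astype(int)
top=(P[...,2]>.079)&(P[...,2]<.086)&(np.hypot(P[...,0]-.519,P[...,1]+.311)<.03)
cen,_=cv2.minEnclosingCircle(P[top][:,:2].astype(np.float32))
m=top&(h.min(2)>110); q=P[m][:,:2]; w,v=np.linalg.eigh(np.cov(q.T)); d=v[:,1]; d*=np.sign(d@(q.mean(0)-cen))
print('centre',cen,len(q),'line dir',np.degrees(np.arctan2(d[1],d[0])),'from centre',np.degrees(np.arctan2(*(q.mean(0)-cen)[::-1])))
hs=cv2.cvtColor(c['img'],cv2.COLOR_RGB2HSV)
for nm,lo,hi in(('g',(50,120,80),(75,255,255)),('r',(0,150,120),(6,255,255))):
    k=(cv2.inRange(hs,lo,hi)>0)&(abs(P[...,2]-.044)<.004)&(np.hypot(P[...,0]-.519,P[...,1]+.311)<.06); e=P[k].mean(0)[:2]-cen; print(nm,k.sum(),np.degrees(np.arctan2(e[1],e[0])))
t=snap('top'); Q=cloud(t)
for nm,x,y,r,lo in(('handle',.503,.2965,.03,.108),):
    k=(np.hypot(Q[...,0]-x,Q[...,1]-y)<r)&(Q[...,2]>lo); print(nm,k.sum(),np.median(Q[k],0))
import mk; mk.markers(t)
E
```

```text
centre (0.519065260887146, -0.311117023229599) 86 line dir -142.25907547463873 from centre -141.8906576963107
g 67 -146.8239832453501
r 69 143.5523392555153
handle 101 [0.50205272 0.29557381 0.11817839]
[144 142 144] ctr [-88.8 -57.1] size [101.3  47.8] ang 88.8 x -112.1 -64.2 zmax 0.0214
[233 174 127] ctr [-95.2  53.5] size [94.2 34.8] ang 89.3 x -113.0 -77.2 zmax 0.0211
```

```bash
python3 - <<'E'
from h import *
c=snap('wrist'); P=cloud(c); cen=np.array([.51906,-.31112])
r=np.hypot(P[...,0]-cen[0],P[...,1]-cen[1]); top=(P[...,2]>.079)&(P[...,2]<.086)&(r<.019)
v,u=np.nonzero(top); X=plane(c,np.c_[u,v],.082)[:,:2]-cen; g=c['img'][v,u].astype(float)
mn=g.mean(1); print(np.percentile(mn,[5,25,50,75,90,97]))
for th in(60,80,100,130,160):
    q=X[mn>th]; w,V=np.linalg.eigh(np.cov(q.T)); d=V[:,1]; d*=np.sign(d@q.mean(0)); print(th,len(q),np.degrees(np.arctan2(d[1],d[0])).round(1),np.degrees(np.arctan2(q.mean(0)[1],q.mean(0)[0])).round(1),'r',np.hypot(*q.T).min().round(4),np.hypot(*q.T).max().round(4),np.sqrt(w))
im=cv2.imread('pics/w1.png')[:,:,::-1]  # dial at 0 originally, same px scale
K=dict(c); 
E
python3 - <<'E'
# reference: original w1.png (dial=0): line in image via stored pose
from h import *
c=snap('wrist'); im=cv2.imread('pics/w1.png')[:,:,::-1].astype(float)
V=np.eye(4); V[:3,:3]=[[.291,.909,.299],[.957,-.277,-.09],[.001,.312,-.95]]; V[:3,3]=[.435,-.276,.373]
c=dict(c); c['view']=np.linalg.inv(V)
v,u=np.mgrid[176:212,294:331]; X=plane(c,np.c_[u.ravel(),v.ravel()],.082)[:,:2]
cen=plane(c,[[312.0,193.5]],.082)[0,:2]; print(cen)
X=X-np.array([.519,-.311]); g=im[v.ravel(),u.ravel()].mean(1); k=np.hypot(*X.T)<.0175
for th in(100,130,160):
    q=X[k&(g>th)]; w,E=np.linalg.eigh(np.cov(q.T)); d=E[:,1]; d*=np.sign(d@q.mean(0)); print(th,len(q),np.degrees(np.arctan2(d[1],d[0])).round(1),np.sqrt(w))
E
```

```text
[ 58.66666667  80.33333333  86.33333333  96.         104.
 254.46      ]
60 970 -128.2 144.9 r 0.0005 0.0192 [0.00857878 0.00970176]
80 798 -105.7 164.6 r 0.0005 0.0189 [0.00744996 0.0091499 ]
100 175 113.7 -170.9 r 0.0013 0.0189 [0.00439926 0.00624533]
130 83 -148.2 -143.2 r 0.0013 0.0189 [0.00141395 0.00519433]
160 74 -146.2 -142.8 r 0.0013 0.0185 [0.0013035  0.00492777]
[ 0.51789085 -0.31116688]
100 72 -147.6 [0.00140678 0.00491568]
130 65 -147.5 [0.00131721 0.00486003]
160 59 -147.1 [0.00119769 0.00486821]
```

The line now points at −147°, matching its original green direction, and the dial top is at its "up" height.

```bash
python3 -c "
from plant import *
print(hand_in())"
```

```text
the job is handed in; nothing more can be done
None
```

I finished the job and handed it in at about 30 s. I paused the dial at red and combed all 7 markers square into the yellow bands. The rake is back upright within about 1 mm of the pad's middle, and the dial is returned to green and up.

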